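# Pin a suspension link into its fork through the loose thrust washers

### The job

Swing the red suspension link into the open fork of the bracket, then take the bright stepped pivot pin from the wooden block and pass it down through the fork's upper lug, the link's eye, the two loose thrust washers hidden underneath and the lower lug, until its flange sits flush on the fork. The washers have slipped off centre and must be found and drawn into line by feel: work the pin in gently, never force it against the casting, and do not disturb the small carton, the tablet bottle or the brake caliper.

Things in the scene. Friction and masses are not known exactly. Their poses are not given: they have to be found in the camera images.
- bracket: Fixed cast-aluminium bracket, about 100 x 165 mm, screwed to the bench: a fork at one end, the red link's pivot (boss with hex nut, top 63 mm high) at (0, +100 mm). Origin on the bench plane on the fork's vertical bore axis. The fork is open to -x and to both y sides; back wall at x +23 to +39 mm. It must never be pressed with more than 45 N.
- fork_seat (a point): Centre of the top face of the fork's upper lug, on the bore axis, where the pin's flange is to sit. The upper lug is 38 mm round, 48 to 58 mm above the bench, with a 15.5 mm bore. Axes as the bracket's.
- recess (a point): Centre of the floor of the fork's lower lug, 25 mm above the bench on the bore axis; a 10 mm bore runs from it down through the lug. Round it is a recess 36 mm wide, rim 36 mm above the bench. In it lie two loose washers, steel on brass, each 26 mm wide, 5 mm thick, bore 10 mm, tops at 35 and 30 mm, each slid 4.2 to 5 mm off the axis in its own unknown direction; not measured.
- link: Red forged link on the bracket's pivot (origin on the pivot axis, 37 mm above the bench). Its eye lies 100 mm off towards its own -y; it is in line with the fork's bore when its axes agree with the bracket's. It starts swung 0.25 to 0.55 rad out to the bracket's -x side, stops 0.02 rad past in line, stays where left (friction about 0.08 N m). 10 mm thick, bar 17 to 20 mm wide.
- link_eye (a point): Centre of the top face of the link's eye, 100 mm from its pivot, 47 mm over the bench. The eye is 29 mm wide outside, its bore 15.5 mm.
- pin_block: Wooden block 56 x 100 x 60 mm, fixed, long side along its y; origin under its centre. Three 15.5 mm holes right through, at y -31, 0 and +31 mm; in them hang, in any order, the pivot pin, a black hex bolt and a brass hex bolt (both short, not needed).
- pin: Bright steel stepped pin, 79 mm long, 0.09 kg, hanging upright in a hole of the block by its flange, z up, origin at the lower tip. From the tip: short bevel, 6.8 to 8 mm diameter over 2 mm; 8 mm nose to 30 mm; cone to 14 mm diameter at 36 mm; 14 mm journal to 55 mm; flange 24 mm wide, 55 to 59 mm; round knurled head to hold it by, 18 mm wide, 59 to 79 mm.
- pin_seat (a point): Centre of the underside of the pin's flange, 55 mm above its tip.
- pin_tip (a point): The pin's lower tip.
- seal_box: Loose white parts carton 62 x 63 x 70 mm on the bench behind the work; bystander. Origin under its centre.
- tablet_bottle: Loose white plastic bottle 56 mm wide, 103 mm high, behind the wooden block; bystander. Origin under its centre.
- brake_caliper: Loose grey brake caliper 73 x 112 x 37 mm lying to the right of the bracket; bystander. Origin under its centre.
There are look-alikes about, which are no part of the job. Of the things that look like the pin, the smaller one is meant.

How it is judged:
By the outcome, as a careful person would: the job done as asked, in the order asked, and still so for the second after the job is handed in, with the robot touching nothing.
It also fails if it takes over 58 s, if anything falls off the work surface, if the arm or the gripper's body presses on something with over 40 N, if the wrist force passes 120 N, or if a joint passes its speed limit or range.

### The arm

A 6-joint arm with a two-finger parallel gripper is mounted at the origin on a cart in front of the work surface, level with it; the furniture and walls round the work are solid. World frame = base frame: x ahead of the robot, y to its left, z up, the work surface at z = 0. Lengths are in mm, angles in rad, forces in N, time in s.
With the tool pointing down it reaches from about 325 to 850 mm from the base axis. Payload 15.5 kg.
Tool frame: the origin (TCP) lies midway between the tips of the shut fingers; the grasp point (between the pads) lies 19 mm behind it; z points along the fingers, y is the line along which they close (so a half turn about z gives the same grasp; the last joint's range is limited). The gripper opens to 91 mm and grips with 3 to 60 N. Pads are 32 mm wide; open, the fingers measure 118 mm over their backs; the gripper's body (76 mm by 178 mm) begins 60 mm behind the grasp point.
Start: joints at [1.149, 0.494, 1.345, -0, 1.302, -0.096], TCP at [200.037, 592.125, 213.915] pointing down, gripper open.
Joint ranges: [-2.91, 2.91], [-0.82, 2.16], [0.22, 2.67], [-1.22, 4.37], [0.12, 2.79], [-3.08, 3.08]. Speed limits (rad/s): [1.89, 1.89, 2.57, 3.01, 3.01, 3.01].

### API

Orientations are given as a unit quaternion [x, y, z, w].
In Python, from cell import status, get_image, camera_params, workorder, regions_of, spot_point gives the robot as it stands. The module is installed in compiled form; this text tells all that it offers.
- The arm moves only by the tool play_rows, never from a script. Its argument "steps" is a list of rows, each a list of 7 numbers: the turn, a rotation vector about the tool's x, y, z in units of 5 degrees (1.0 is 5 degrees), then the shift along the tool's x, y, z in mm, then the closure, from 0 (fully open) to 1 (shut). In form: [[ax, ay, az, x, y, z, hand], ...]. A call has 1 to 10 rows; each row shifts and turns the commanded pose from where the row before left it, along the tool's axes as they then stand; what a row does not reach is not made up. A row lasts 1/8 s, in which the tool goes at most 62.5 mm and 10.7 degrees, less where a joint would pass 70% of its speed; a pose out of reach is approached as far as the arm can. A call is refused whole if a number of a shift passes 62.5 or a number of a turn 1, either way. A call with a gripper value outside its range is refused whole. The fingers move at their own pace and stop on an object; "squeeze" is the grip in N (left out, the last holds). Time passes only in rows, so rows that do not move let the fingers close. It gives the time, the measured TCP pose, the force, the opening and the grip force at its end, in the units of the state.
- status.get_obs(): the state, without advancing time (a new reading comes with each control period).
- get_image(name): name is "side" or "top" or "wrist"; returns (picture, depth): 400x640x3 uint8, red, green, blue; 400x640 float32, mm along the optical axis (not along the pixel's ray), 0 where there is no reading.
- camera_params(name): a dict with "K" (3x3 intrinsics, pixels), "origin" and "orientation" of the camera in the world; the wrist camera has in their place "hand_eye" (4x4, takes a point from camera to tool coordinates, whose origin is the TCP and whose axes are the flange's). Camera axes: x right, y down, z forward; pixel columns grow to the right and rows downward; lengths in mm; the calibration is good to about 2 mm. A picture is of the moment at which its call begins: read the wrist's pose just before it. camera_params takes no time and is no camera call.
- workorder.hand_in(): hands the job in; it is judged then, once.
Trained networks look in the newest picture that a camera, given by its name, has taken for a name from the list of things; names that differ only in an ending like _2 or _b are one class to them, and where a whole thing is asked for, a point or a joint stands for the part that bears it (a point fixed in the world has none). Each returns a list of dicts, best first, with "p" (0 to 1); they miss things now and then, are a little off and sometimes report something else, mostly with a low value. They report only what shows in the picture. A call takes as long as a camera call. They do not tell look-alikes from the thing itself.
- regions_of(name, camera): "mask" (400x640 bool, what is visible of it) and "centre" ([row, column] in pixels, amid what is visible of it).
- spot_point(name, camera): "centre" ([row, column] in pixels: a listed point, or the origin of a listed thing).
The state is a dict: "time_s": time; "q": joint angles; "qd": joint speeds; "joint_efforts": joint torques, N m; "eef_pos": TCP position; "tool_rot": TCP orientation; "wrist_force": force on the tool from outside, world axes, zero at the start; "moment": the same for the moment, N m; "opening": opening from 0.0 (shut) to 1.0 (fully open); "gripper_force": force on a finger pad.
Only numpy, scipy, OpenCV 4.12 (cv2) and the standard library are available. Lean on these libraries where they do the work, as an engineer would, in place of code of your own. Each camera call takes 0.05 s, during which the arm holds its last target. There are 200 camera calls.

## Working session

There is one attempt and no reset: what is moved stays moved. The work goes in short steps, Python scripts to look and compute and a tool call to move; the robot and the scene stay as the last step left them, time stands still between calls to the robot, and variables do not carry over. Pictures are saved under pics/ and viewed, at most 10 in all, crops included, and the job is handed in when it is done.

Besides the shell and the picture viewer there is one more tool, called after "Request:" in YAML: its name, and indented under it one key for each argument. play_rows: Moves the arm, as the interface text tells. Its arguments: {"type":"object","properties":{"steps":{"type":"array","items":{"type":"array","items":{"type":"number"}}},"squeeze":{"type":"number"}},"required":["steps"]}

```bash
mkdir -p pics
cat > h.py <<'E'
import numpy as np, cv2
from scipy.spatial.transform import Rotation as R
from cell import status, get_image, camera_params, workorder, regions_of, spot_point
def campose(name):
    p=camera_params(name)
    if 'hand_eye' in p:
        o=status.get_obs(); T=np.eye(4); T[:3,:3]=R.from_quat(o['tool_rot']).as_matrix(); T[:3,3]=o['eef_pos']
        return np.array(p['K']),T@np.array(p['hand_eye'])
    T=np.eye(4); q=np.array(p['orientation'])
    T[:3,:3]=R.from_quat(q).as_matrix() if q.size==4 else q.reshape(3,3)
    T[:3,3]=p['origin']; return np.array(p['K']),T
def at_z(K,T,rc,z):
    d=T[:3,:3]@np.linalg.inv(K)@[rc[1],rc[0],1]; return T[:3,3]+d*(z-T[2,3])/d[2]
def at_d(K,T,rc,d):
    return T[:3,:3]@(np.linalg.inv(K)@[rc[1],rc[0],1]*d)+T[:3,3]
def cloud(K,T,D):
    v,u=np.mgrid[:400,:640]; P=np.stack([u,v,np.ones_like(u)],-1)@np.linalg.inv(K).T*D[...,None]
    return P@T[:3,:3].T+T[:3,3]
def save(n,im): cv2.imwrite('pics/'+n+'.png',im[...,::-1])
E
python3 - <<'E'
from h import *
o=status.get_obs(); print(o)
for c in ['top','side','wrist']:
    K,T=campose(c); im,D=get_image(c); save(c+'0',im); np.savez(c+'0',im=im,D=D,K=K,T=T)
    print(c,T[:3,3].round(),T[:3,2].round(2),K[0,0])
    if c=='wrist': print(np.array(camera_params(c)['hand_eye']).round(3))
    for n,z in [('fork_seat',58),('link_eye',47),('link',37),('pin_seat',60),('pin_block',0),('bracket',0),('pin',5),('seal_box',0),('tablet_bottle',0),('brake_caliper',0)]:
        for r in spot_point(n,c)[:3]:
            print(c,n,round(r['p'],2),np.round(r['centre'],1),at_z(K,T,r['centre'],z).round(1))
E
```

```text
{'time_s': 0.0, 'q': array([ 1.14947869e+00,  4.94230482e-01,  1.34617321e+00, -7.18575419e-07,
        1.30246017e+00, -9.54717686e-02]), 'qd': array([0.0004242 , 0.00185542, 0.00061856, 0.00090973, 0.00032297,
       0.00021608]), 'joint_efforts': array([ 1.14360875e-03, -8.78832722e+01, -3.81855261e+01,  7.08280667e-02,
        5.34269388e-02, -6.31788066e-05]), 'eef_pos': array([199.88797904, 591.75910302, 213.2945887 ]), 'tool_rot': array([ 1.62202993e-01,  9.86757207e-01, -6.14593453e-04, -1.62080859e-04]), 'wrist_force': array([-0.17636661,  0.46615156,  0.59433081]), 'moment': array([ 0.00066538, -0.01670223, -0.01280688]), 'gripper_force': 0.0, 'opening': 1.0016697947004967}
top [ 404.  164. 1220.] [ 0.16  0.02 -0.99] 478.45579885367465
top fork_seat 0.85 [226.1 334. ] [516.4 136.3  58. ]
top link_eye 0.52 [238.6 331.3] [486.7 142.4  47. ]
top link 0.88 [234.6 295.3] [496.  231.3  37. ]
top pin_seat 0.72 [192.8 256.8] [595.6 327.2  60. ]
top pin_seat 0.54 [225.  224.3] [514.9 403.7  60. ]
top bracket 0.57 [225.6 334.9] [523.4 132.7   0. ]
top pin 0.71 [200.1 255.5] [585.6 33
[... 499 characters left out ...]
seat 0.7 [238.7 330. ] [576.9 308.7  60. ]
side pin_seat 0.58 [262.9 389.1] [501.7 402.7  60. ]
side pin_block 0.72 [280.5 373.4] [515.5 381.3   0. ]
side bracket 0.66 [204.8 323. ] [519.7 129.2   0. ]
side pin 0.62 [272.2 329.2] [588.  339.2   5. ]
side seal_box 0.83 [230.8 258.1] [682.7 172.8   0. ]
side tablet_bottle 0.81 [260.2 282.7] [659.9 274.9   0. ]
side brake_caliper 0.87 [163.2 317.8] [467.5 -44.4   0. ]
wrist [120. 619. 384.] [ 0.28 -0.09 -0.96] 333.1619792107704
[[ 1.00000e-03 -9.56000e-01 -2.93000e-01  8.42380e+01]
 [ 1.00000e+00  0.00000e+00  1.00000e-03  2.07000e-01]
 [-1.00000e-03 -2.93000e-01  9.56000e-01 -1.70489e+02]
 [ 0.00000e+00  0.00000e+00  0.00000e+00  1.00000e+00]]
```

Run:
```python
import cv2,numpy as np
a=cv2.imread('pics/top0.png')[130:290,180:450]; b=cv2.imread('pics/side0.png')[130:310,220:440]
a=cv2.resize(a,(800,474),interpolation=2)
cv2.imwrite('pics/topc.png',a)
cv2.imwrite('pics/sidec.png',cv2.resize(b,None,fx=3.2,fy=3.2,interpolation=2))
```

```text
(no output)
```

View pics/topc.png

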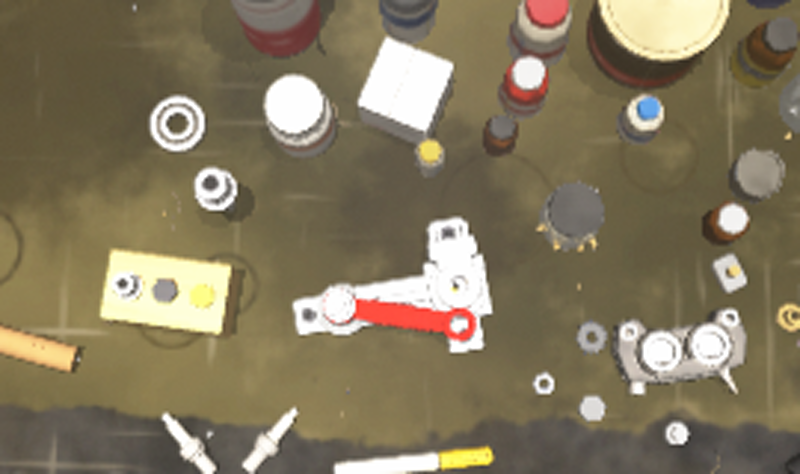

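View pics/sidec.png

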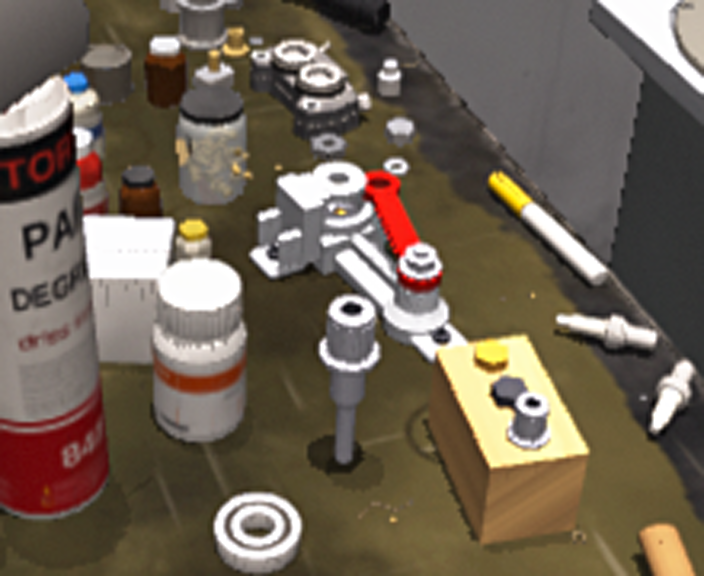

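The top crop shows the red link swung toward the robot, with its eye near full-image px (335,239). The fork bore is at about (334,226) and the block at left. The small pin is in the block's far +y hole, about (222,226). The side crop shows that the larger standing pin, at about (589,338) mm, is the look-alike.

Run:
```python
from h import *
d=np.load('top0.npz'); im,D,K,T=d['im'],d['D'],d['K'],d['T']; P=cloud(K,T,D)
hsv=cv2.cvtColor(im,cv2.COLOR_RGB2HSV)
x,y,z=P[...,0],P[...,1],P[...,2]
# block top
m=(abs(z-60)<5)&(x>420)&(x<600)&(y>320)&(y<480)
r=cv2.minAreaRect(P[m][:,:2].astype(np.float32)); print('block',m.sum(),r)
# pin head
for c,nm in [((514,405),'pin')]:
    m=(z>73)&(np.hypot(x-c[0],y-c[1])<40); print(nm,m.sum(),P[m].mean(0),P[m][:,2].max())
# link red
m=((hsv[...,0]<8)|(hsv[...,0]>172))&(hsv[...,1]>150)&(x>420)&(x<560)&(y>80)&(y<280)
Q=P[m]; print('red',m.sum(),np.median(Q[:,2])); l=cv2.fitLine(Q[:,:2].astype(np.float32),2,0,.01,.01).ravel(); print(l)
for lo,hi in [(52,64),(64,75),(75,200)]:
    m=(z>lo)&(z<hi)&(x>440)&(x<600)&(y>80)&(y<280); Q=P[m]; print(lo,m.sum(),Q.mean(0) if len(Q) else '',Q.min(0),Q.max(0))
m=(z>52)&(x>440)&(x<600)&(y>80)&(y<280)
for r0 in range(200,250,2): print(''.join('%3d'%min(99,max(0,v)) for v in z[r0,285:350:2]))
```

```text
block 766 ((507.8292236328125, 375.8892822265625), (100.44328308105469, 56.28218078613281), 83.01541137695312)
pin 54 [511.08911353 404.81122994  82.28360439] 87.04917656848988
red 284 46.29817367938915
[1.2832464e-01 9.9173224e-01 4.9083478e+02 1.7349397e+02]
52 339 [525.39825583 150.00302557  57.42388906] [480.73614082 116.61761687  52.00202923] [556.29403753 245.82305164  63.81574478]
64 7 [499.29865621 234.34347155  65.07898239] [495.15918791 230.65422464  64.38862812] [502.52456896 237.84905466  66.25988669]Traceback (most recent call last):
  File "<stdin>", line 15, in <module>
    return umr_minimum(a, axis, None, out, keepdims, initial, where)
ValueError: zero-size array to reduction operation minimum which has no identity
```

Request:
play_rows:
  steps:
    - [0, 0, 0, -41, -29, 6, 0]
    - [0, 0, 0, -41, -29, 6, 0]
    - [0, 0, 0, -41, -29, 6, 0]
    - [0, 0, 0, -41, -29, 6, 0]
    - [0, 0, 0, -41, -29, 6, 0]
    - [0, 0, 0, -41, -29, 6, 0]
    - [0, 0, 0, -41, -29, 6, 0]
    - [0, 0, 0, -41, -29, 6, 0]
    - [0, 0, 0, -41, -29, 6, 0]
    - [0, 0, 0, -41, -29, 6, 0]
  squeeze: 10

```text
time_s: 2.9
eef_pos: [496.6, 184.7, 153.9]
tool_rot: [0.162, 0.987, 0.0, 0.0]
wrist_force: [0.5, 0.8, -0.7]
opening: 1.004
gripper_force: 0.0
```

Request:
play_rows:
  steps:
    - [0, 0, 1, 0, 0, 0, 0.4]
    - [0, 0, 1, 0, 0, 0, 0.4]
    - [0, 0, 1, 0, 0, 0, 0.4]
    - [0, 0, 1, 0, 0, 0, 0.4]
    - [0, 0, 1, 0, 0, 0, 0.4]
    - [0, 0, 1, 0, 0, 0, 0.4]
    - [0, 0, 1, 0, 0, 0, 0.4]
    - [0, 0, 1, 0, 0, 0, 0.4]

```text
time_s: 3.9
eef_pos: [495.7, 186.2, 154.0]
tool_rot: [0.491, 0.871, 0.0, 0.0]
wrist_force: [0.3, 0.1, 0.7]
opening: 0.602
gripper_force: 0.0
```

Request:
play_rows:
  steps:
    - [0, 0, 1, 0, 0, 0, 0.4]
    - [0, 0, 1, 0, 0, 0, 0.4]
    - [0, 0, 1, 0, 0, 0, 0.4]
    - [0, 0, 1, 0, 0, 0, 0.4]
    - [0, 0, 1, 0, 0, 0, 0.4]
    - [0, 0, 1, 0, 0, 0, 0.4]
    - [0, 0, 1, 0, 0, 0, 0.4]
    - [0, 0, 0.7, 0, 0, 0, 0.4]

```text
time_s: 4.9
eef_pos: [495.8, 186.2, 154.0]
tool_rot: [0.751, 0.661, 0.0, 0.0]
wrist_force: [1.2, -0.2, 0.1]
opening: 0.596
gripper_force: 0.0
```

Run:
```python
from h import *
c='wrist'; K,T=campose(c); im,D=get_image(c); save('w1',im); np.savez('w1',im=im,D=D,K=K,T=T)
for n,z in [('fork_seat',58),('link_eye',47),('link',37),('recess',25)]:
    for r in spot_point(n,c)[:2]:
        print(n,round(r['p'],2),np.round(r['centre'],1),at_z(K,T,r['centre'],z).round(1))
P=cloud(K,T,D); x,y,z=P[...,0],P[...,1],P[...,2]
hsv=cv2.cvtColor(im,cv2.COLOR_RGB2HSV)
m=((hsv[...,0]<8)|(hsv[...,0]>172))&(hsv[...,1]>150)&(abs(z-47)<4)
Q=P[m]; l=cv2.fitLine(Q[:,:2].astype(np.float32),2,0,.01,.01).ravel(); print('red',m.sum(),np.median(Q[:,2]),l)
m=(abs(z-63)<3)&(np.hypot(x-499,y-233)<20);print('boss',m.sum(),P[m].mean(0))
m=(abs(z-58)<2.5)&(np.hypot(x-518,y-136)<45);print('lug',m.sum(),P[m].mean(0),P[m].min(0),P[m].max(0))
print('zmax near fork',np.percentile(z[np.hypot(x-525,y-136)<50],99.5))
```

```text
fork_seat 0.87 [251.4 345.6] [516.5 135.8  58. ]
link_eye 0.7 [247.3 308.3] [483.5 138.6  47. ]
link_eye 0.33 [166.1 504. ] [657.8 192.4  47. ]
link 0.78 [139.2 309.8] [497.4 234.4  37. ]
recess 0.67 [234.2 341.3] [515.5 138.   25. ]
red 2259 46.54802294593634 [9.0384799e-01 4.2785376e-01 5.2855194e+02 1.9058749e+02]
boss 121 [499.90798003 233.92659823  62.73913247]
lug 1072 [519.07575867 138.22052838  57.43971963] [499.35794387 116.80404931  55.52397755] [554.36212381 162.19022134  59.50534632]
zmax near fork 228.19449154898206
```

View pics/w1.png

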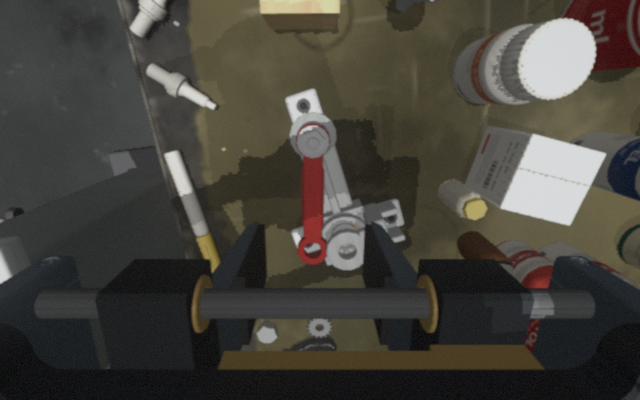

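The wrist view shows the boss at px (313,135), the eye at (312,248) and the fork seat at (347,250), which agrees with the top camera. I'll check the web height before descending.

Run:
```python
from h import *
d=np.load('w1.npz'); P=cloud(d['K'],d['T'],d['D']); x,y,z=P[...,0],P[...,1],P[...,2]
hsv=cv2.cvtColor(d['im'],cv2.COLOR_RGB2HSV)
m=((hsv[...,0]<8)|(hsv[...,0]>172))&(hsv[...,1]>150)&(abs(z-47)<4)&(x<520)&(y>155)&(y<215)
for lo in range(155,215,10):
    s=m&(y>lo)&(y<lo+10); print(lo,s.sum(),x[s].min().round(1),x[s].max().round(1),np.median(x[s]).round(1))
for yy in range(160,225,8): print(yy,[(xx,int(np.median(z[(abs(x-xx)<4)&(abs(y-yy)<4)])) if ((abs(x-xx)<4)&(abs(y-yy)<4)).any() else None) for xx in range(460,556,8)])
```

```text
155 194 480.7 498.8 490.2
165 207 481.4 499.8 491.0
175 206 482.7 500.8 492.3
185 221 484.2 502.9 493.4
195 230 485.6 504.2 494.6
205 229 486.9 504.7 496.2
160 [(460, 0), (468, 0), (476, 0), (484, 46), (492, 46), (500, 24), (508, 23), (516, 27), (524, 25), (532, 24), (540, 28), (548, 34)]
168 [(460, 0), (468, 0), (476, 0), (484, 46), (492, 46), (500, 45), (508, 21), (516, 21), (524, 206), (532, 0), (540, 0), (548, 0)]
176 [(460, 209), (468, 200), (476, 0), (484, 46), (492, 46), (500, 45), (508, 23), (516, 14), (524, 209), (532, 0), (540, 0), (548, 0)]
184 [(460, 208), (468, 208), (476, 0), (484, 44), (492, 46), (500, 46), (508, 23), (516, 13), (524, 196), (532, 0), (540, 0), (548, 0)]
192 [(460, 0), (468, 219), (476, 0), (484, 43), (492, 46), (500, 46), (508, 23), (516, 13), (524, 208), (532, 0), (540, 0), (548, 0)]
200 [(460, 0), (468, 227), (476, 0), (484, 0), (492, 46), (500, 46), (508, 23), (516, 13), (524, 198), (532, 201), (540, 0), (548, 257)]
208 [(460, 209), (468, 209), (476, 0), (484, 258), (492, 260), (500, 265), (508, 266), (516, 266), (524, 265), (532, 261), (540, 261), (548, 263)]
216 [(460, 265), (468, 265), (476, 266), (484, 265), (492, 265), (500, 249), (508, 248), (516, 248), (524, 248), (532, 253), (540, 254), (548, 252)]
224 [(460, 255), (468, 252), (476, 248), (484, 247), (492, 246), (500, 58), (508, 50), (516, 14), (524, 0), (532, 246), (540, 244), (548, 0)]
```

Request:
play_rows:
  steps:
    - [0, 0, 0, 0, -3, 40, 0.4]
    - [0, 0, 0, 0, 0, 40, 0.4]
    - [0, 0, 0, 0, 0, 25, 0.4]
    - [0, 0, 0, 0, 0, 13, 0.4]
    - [0, 0, 0, 0, 0, 0, 1]
    - [0, 0, 0, 0, 0, 0, 1]
    - [0, 0, 0, 0, 0, 0, 1]
    - [0, 0, 0, 0, 0, 0, 1]
  squeeze: 8

```text
time_s: 6.15
eef_pos: [493.1, 186.6, 36.5]
tool_rot: [0.75, 0.662, 0.001, 0.0]
wrist_force: [2.9, -2.8, 1.1]
opening: 0.192
gripper_force: 2.5
```

Request:
play_rows:
  steps:
    - [0, 0, -0.57, 0, 2.4, 0, 1]
    - [0, 0, -0.57, 0, 2.4, 0, 1]
    - [0, 0, -0.57, 0, 2.4, 0, 1]
    - [0, 0, -0.57, 0, 2.4, 0, 1]
    - [0, 0, -0.57, 0, 2.4, 0, 1]
    - [0, 0, -0.57, 0, 2.4, 0, 1]
    - [0, 0, 0, 0, 0, 0, 1]

```text
time_s: 7.02
eef_pos: [508.1, 186.7, 36.5]
tool_rot: [0.643, 0.766, 0.001, 0.001]
wrist_force: [3.7, 0.4, 4.2]
opening: 0.184
gripper_force: 8.0
```

Request:
play_rows:
  steps:
    - [0, 0, 0, 0, 0, 0, 0.65]
    - [0, 0, 0, 0, 0, 0, 0.65]
    - [0, 0, 0, 0, 0, 0, 0.65]
    - [0, 0, 0, 0, 0, -30, 0.65]
    - [0, 0, 0, 0, 0, -50, 0.4]
    - [0, 0, 0, 0, 0, -50, 0.4]
    - [0, 0, 0, 0, 0, 0, 0.4]

```text
time_s: 7.9
eef_pos: [508.8, 187.0, 169.4]
tool_rot: [0.643, 0.766, 0.002, 0.002]
wrist_force: [0.8, -0.1, 0.3]
opening: 0.596
gripper_force: 0.0
```

Run:
```python
from h import *
c='wrist'; K,T=campose(c); im,D=get_image(c); save('w2',im); np.savez('w2',im=im,D=D,K=K,T=T)
print(T[:3,3])
for n,z in [('fork_seat',58),('link_eye',47),('link',37)]:
    for r in spot_point(n,c)[:2]:
        print(n,round(r['p'],2),np.round(r['centre'],1),at_z(K,T,r['centre'],z).round(1))
P=cloud(K,T,D); x,y,z=P[...,0],P[...,1],P[...,2]
hsv=cv2.cvtColor(im,cv2.COLOR_RGB2HSV)
m=((hsv[...,0]<8)|(hsv[...,0]>172))&(hsv[...,1]>150)&(abs(z-47)<4)&(x<535)&(y>155)&(y<215)
for lo in range(155,215,10):
    s=m&(y>lo)&(y<lo+10); print(lo,s.sum(),x[s].min().round(1),x[s].max().round(1),np.median(x[s]).round(1))
m=(abs(z-63)<3)&(np.hypot(x-499,y-233)<20);print('boss',m.sum(),P[m].mean(0))
rc=np.array(spot_point('fork_seat',c)[0]['centre']).astype(int)
s=im[rc[0]-45:rc[0]+45,rc[1]-60:rc[1]+60]; save('w2c',cv2.resize(s,None,fx=6,fy=6,interpolation=2)); print(rc)
```

```text
[492.95131771 269.56108136 339.90395803]
fork_seat 0.58 [249.6 311.4] [515.5 134.5  58. ]
link_eye 0.79 [242.2 311.5] [515.2 136.9  47. ]
link 0.74 [137.9 312.4] [499.3 233.5  37. ]
155 164 503.3 519.9 511.7
165 188 501.6 519.2 510.5
175 188 500.1 517.5 508.8
185 192 498.2 515.7 506.8
195 199 496.6 513.9 505.3
205 191 495.8 512.1 503.6
boss 109 [499.88039767 233.90880384  62.55178951]
[249 311]
```

View pics/w2c.png

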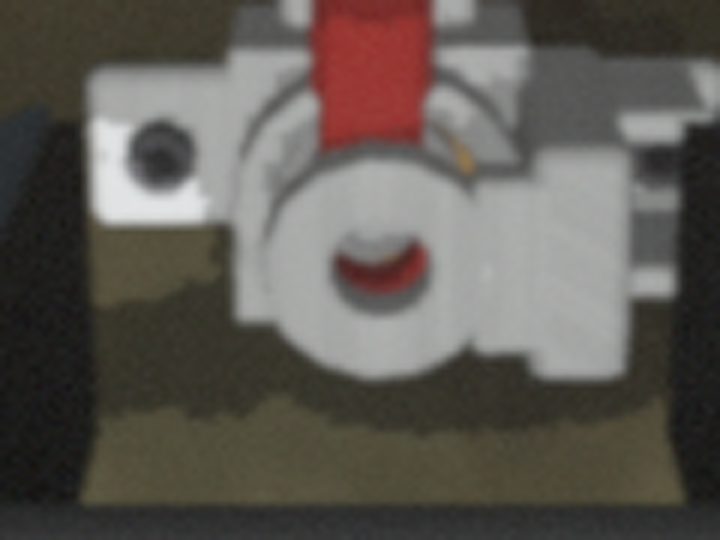

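The link is in line: red shows evenly through the upper lug's bore, whose centre is at full-image px (314.5, 249.3). Next is the pin.

Request:
play_rows:
  steps:
    - [0, 0, 0, 43, 8, 4, 0.4]
    - [0, 0, 0, 43, 8, 4, 0.4]
    - [0, 0, 0, 43, 8, 4, 0.4]
    - [0, 0, 0, 43, 8, 4, 0.4]
    - [0, 0, 0, 43, 8, 4, 0.4]
    - [0, 0, 0.9, 0, 0, 0, 0.4]
    - [0, 0, 0.9, 0, 0, 0, 0.4]
    - [0, 0, 0.8, 0, 0, 0, 0.4]
    - [0, 0, 0.8, 0, 0, 0, 0.4]
    - [0, 0, 0, 0, 0, 0, 0.4]

```text
time_s: 9.4
eef_pos: [508.9, 404.9, 144.7]
tool_rot: [0.749, 0.662, -0.001, -0.0]
wrist_force: [-0.3, 0.0, 0.3]
opening: 0.599
gripper_force: 0.0
```

Run:
```python
from h import *
d=np.load('w2.npz'); print('bore',at_z(d['K'],d['T'],(249.3,314.5),58), at_z(d['K'],d['T'],(249.6,311.4),58))
c='wrist'; K,T=campose(c); print(status.get_obs()['eef_pos']); im,D=get_image(c); save('w3',im); np.savez('w3',im=im,D=D,K=K,T=T)
for n,z in [('pin_seat',60),('pin',5),('pin_block',0)]:
    for r in spot_point(n,c)[:2]: print(n,round(r['p'],2),np.round(r['centre'],1),at_z(K,T,r['centre'],z).round(1))
P=cloud(K,T,D); x,y,z=P[...,0],P[...,1],P[...,2]
m=(z>80)&(z<90)&(np.hypot(x-511,y-406)<25); print('head',m.sum(),P[m].mean(0),P[m].min(0),P[m].max(0))
m=(abs(z-60)<3)&(abs(x-508)<60)&(abs(y-376)<80); print(cv2.minAreaRect(P[m][:,:2].astype(np.float32)))
save('w3c',cv2.resize(im[130:270,220:420],None,fx=4,fy=4,interpolation=2))
```

```text
bore [518.33394181 135.24816316  58.        ] [515.54777547 134.45599806  58.        ]
[508.85964176 404.90874175 144.67718472]
pin_seat 0.76 [199.4 316. ] [509.9 408.8  60. ]
pin 0.81 [241.4 400.9] [588.1 336.8   5. ]
pin 0.75 [182.4 318.6] [512.5 408.3   5. ]
pin_block 0.97 [211.4 317.7] [508.  377.3   0. ]
pin_block 0.21 [357.1 325.1] [495.2 198.2   0. ]
head 456 [512.53166182 407.83470886  83.50761291] [503.47632366 398.58611162  80.09426599] [521.75750953 416.29504345  85.78163904]
((508.7868957519531, 376.675048828125), (99.63543701171875, 56.166202545166016), 83.10773468017578)
```

View pics/w3c.png

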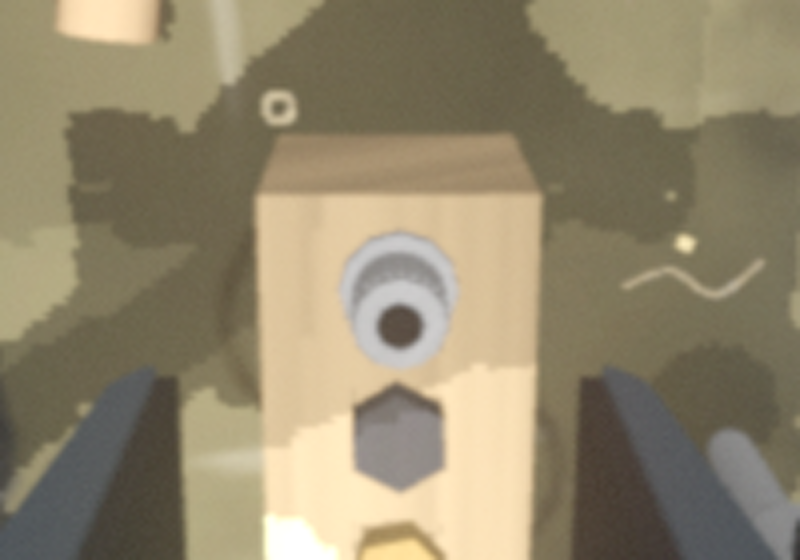

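The pin head's bore is at full px (320,210), pointing to (512.5, 407.8, 84), which matches the block hole. The hex bolts are clear of the pads.

Request:
play_rows:
  steps:
    - [0, 0, 0, 3.3, 3.2, 30, 0.4]
    - [0, 0, 0, 0, 0, 30, 0.4]
    - [0, 0, 0, 0, 0, 18, 0.4]
    - [0, 0, 0, 0, 0, 0, 1]
    - [0, 0, 0, 0, 0, 0, 1]
    - [0, 0, 0, 0, 0, 0, 1]
    - [0, 0, 0, 0, 0, 0, 1]
    - [0, 0, 0, 0, 0, 0, 1]
  squeeze: 25

```text
time_s: 10.6
eef_pos: [513.2, 408.3, 68.6]
tool_rot: [0.749, 0.662, 0.001, 0.0]
wrist_force: [-1.0, -0.2, 7.0]
opening: 0.19
gripper_force: 25.0
```

Request:
play_rows:
  steps:
    - [0, 0, 0, 0, 0, -15, 1]
    - [0, 0, 0, 0, 0, -30, 1]
    - [0, 0, 0, 0, 0, -30, 1]
    - [0, 0, 0, 0, 0, 0, 1]
    - [0, 0, 0, 0, 0, 0, 1]

```text
time_s: 11.22
eef_pos: [512.7, 407.9, 142.8]
tool_rot: [0.749, 0.662, -0.0, -0.0]
wrist_force: [-1.4, 0.3, -1.4]
opening: 0.186
gripper_force: 25.0
```

Request:
play_rows:
  steps:
    - [0, 0, 0, -45, 6.5, 0, 1]
    - [0, 0, 0, -45, 6.5, 0, 1]
    - [0, 0, 0, -45, 6.5, 0, 1]
    - [0, 0, 0, -45, 6.5, 0, 1]
    - [0, 0, 0, -45, 6.5, 0, 1]
    - [0, 0, 0, -45, 6.7, 0, 1]
    - [0, 0, 0, 0, 0, 0, 1]

```text
time_s: 12.1
eef_pos: [518.0, 132.7, 142.2]
tool_rot: [0.75, 0.661, -0.001, -0.0]
wrist_force: [0.3, 0.1, -1.3]
opening: 0.187
gripper_force: 25.0
```

Run:
```python
from h import *
o=status.get_obs(); print(o['eef_pos'],o['wrist_force'],o['moment'])
for c in ['side','top','wrist']:
    K,T=campose(c); im,D=get_image(c); save(c+'4',im); np.savez(c+'4',im=im,D=D,K=K,T=T)
    for n,z in [('pin_tip',o['eef_pos'][2]-63.6),('pin_seat',o['eef_pos'][2]-8.6),('fork_seat',58)]:
        for r in spot_point(n,c)[:3]: print(c,n,round(r['p'],2),np.round(r['centre'],1),at_z(K,T,r['centre'],z).round(1))
a=np.load('side4.npz')['im'][140:240,290:420]; save('s4c',cv2.resize(a,None,fx=6,fy=6,interpolation=2))
```

```text
[517.96345898 132.67866105 142.15976692] [ 0.26497635  0.13680409 -1.31305338] [-0.06212098  0.12578581 -0.02191444]
side pin_tip 0.73 [270.6 329.2] [617.3 404.3  78.6]
side pin_tip 0.53 [176.8 325.1] [519.6 133.6  78.6]
side pin_tip 0.23 [163.8 314.5] [523.   75.9  78.6]
side pin_seat 0.62 [153.3 325.7] [518.1 127.3 133.6]
side pin_seat 0.59 [238.7 327.2] [616.2 386.3 133.6]
side fork_seat 0.71 [182.  325.6] [514.  124.4  58. ]
top pin_tip 0.55 [200.1 256.5] [574.7 324.6  78.6]
top pin_seat 0.71 [228.1 239.5] [501.3 353.4 133.6]
top pin_seat 0.62 [190.1 252.4] [589.6 327.2 133.6]
wrist pin_tip 0.76 [215.9 314.4] [517.7 133.7  78.6]
wrist pin_seat 0.59 [247.3 310.9] [515.7 134.4 133.6]
wrist fork_seat 0.71 [204.2 310.8] [515.1 136.5  58. ]
wrist fork_seat 0.67 [247.3 311.1] [510.6  98.6  58. ]
```

View pics/s4c.png

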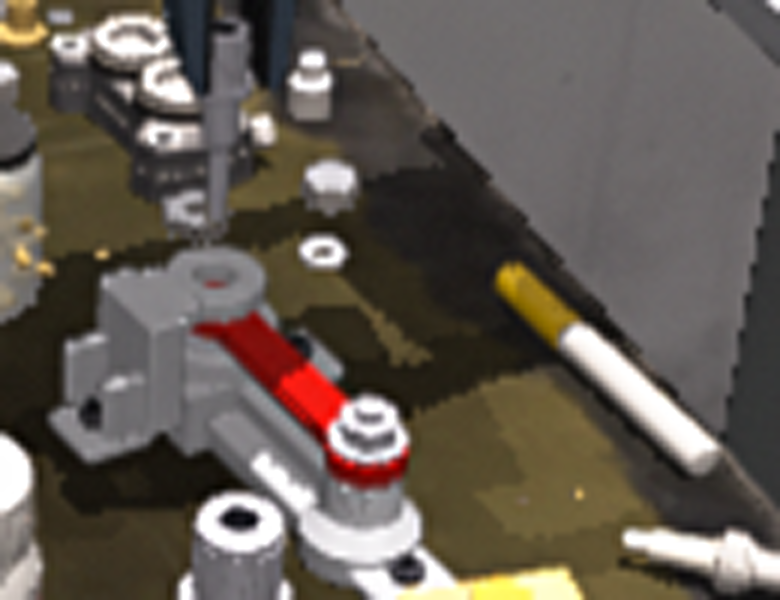

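Run:
```python
from h import *
d=np.load('side4.npz'); K,T=d['K'],d['T']
print('bore',at_z(K,T,(186.2,325.5),58),'tip',at_z(K,T,(180,325.5),78.6),at_z(K,T,(176.8,325.1),78.6))
a=np.load('wrist4.npz')['im'][150:270,240:380]; save('w4c',cv2.resize(a,None,fx=5,fy=5,interpolation=2))
```

```text
bore [520.19599671 139.7500412   58.        ] tip [523.38499806 145.69350573  78.6       ] [519.63901738 133.6583329   78.6       ]
```

View pics/w4c.png

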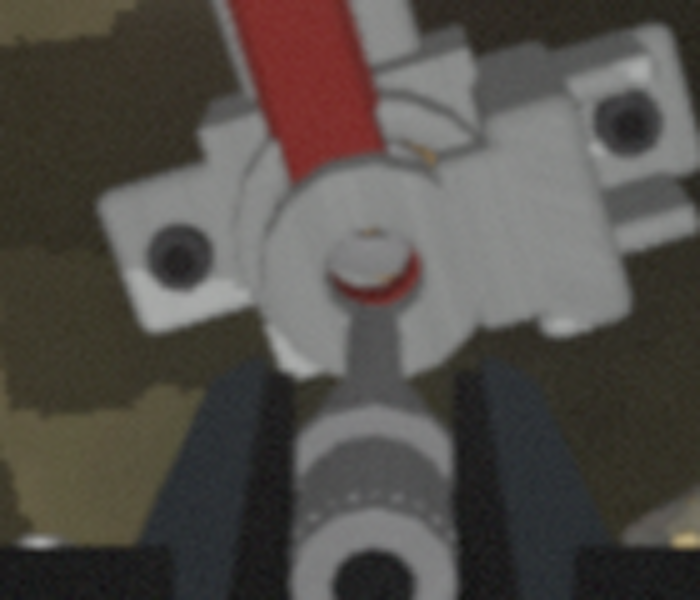

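Wrist crop: the pin hangs plumb, with its tip just above the fork's bore, whose centre is at full px (314.8, 204.6). I'll check the settled pose.

Run:
```python
from h import *
o=status.get_obs(); print(o['eef_pos'],o['wrist_force'],o['time_s'])
d=np.load('wrist4.npz'); K,T=d['K'],d['T']; print(T[:3,3])
print('bore',at_z(K,T,(204.6,314.8),58)); print('tip',at_z(K,T,(211,314.5),78.6),at_z(K,T,(215.9,314.4),78.6))
H=np.array(camera_params('wrist')['hand_eye']); print('tcp in w4',(T@np.linalg.inv(H))[:3,3])
```

```text
[518.56463652 135.57110376 142.89801817] [ 0.61871642  0.96819037 -0.36348971] 12.7
[528.28494818 219.47579333 313.27638271]
bore [518.21642508 135.729591    58.        ]
tip [518.1991839  137.52371401  78.6       ] [517.65367878 133.67120099  78.6       ]
tcp in w4 [518.49701537 136.03677968 142.78758078]
```

Request:
play_rows:
  steps:
    - [0, 0, 0, 0, 0, 10, 1]
    - [0, 0, 0, 0, 0, 10, 1]
    - [0, 0, 0, 0, 0, 9, 1]
    - [0, 0, 0, 0, 0, 8, 1]
    - [0, 0, 0, 0, 0, 0, 1]
    - [0, 0, 0, 0, 0, 0, 1]

```text
time_s: 13.45
eef_pos: [518.8, 135.3, 106.0]
tool_rot: [0.749, 0.662, 0.0, 0.0]
wrist_force: [0.6, -1.0, -1.0]
opening: 0.188
gripper_force: 25.0
```

Request:
play_rows:
  steps:
    - [0, 0, 0, 0, 0, 5, 1]
    - [0, 0, 0, 0, 0, 2, 1]
    - [0, 0, 0, 0, 0, 1, 1]
    - [0, 0, 0, 0, 0, 1, 1]
    - [0, 0, 0, 0, 0, 0, 1]
    - [0, 0, 0, 0, 0, 0, 1]

```text
time_s: 14.2
eef_pos: [519.4, 135.5, 98.0]
tool_rot: [0.749, 0.662, 0.001, 0.001]
wrist_force: [-2.3, 0.1, 17.8]
opening: 0.188
gripper_force: 25.1
```

Run:
```python
from h import *
o=status.get_obs(); print(o['eef_pos'],o['wrist_force'],o['moment'],R.from_quat(o['tool_rot']).as_matrix()[:,2])
im,D=get_image('side'); save('s5',im)
o=status.get_obs(); print(o['eef_pos'],o['wrist_force'],o['moment'])
```

```text
[519.39950301 135.48529152  97.990165  ] [-2.28089562  0.12989751 17.84378484] [-0.09844382  0.63035619 -0.0126493 ] [ 2.07542068e-03  3.96050901e-04 -9.99997768e-01]
[519.4080614  135.50074988  97.96590517] [-1.06426409  0.12990019 18.72924787] [-0.04821442  0.66486154  0.00716501]
```

Run:
```python
from h import *
O=np.array([518.3,135.6]); yaw=.178; ex=np.array([np.cos(yaw),np.sin(yaw)]); ey=np.array([-ex[1],ex[0]])
def brk(K,T,rc,z): p=at_z(K,T,rc,z)[:2]-O; return np.array([p@ex,p@ey])
tiles=[]
for f in ['wrist4','w2','w1','side0','top0']:
    d=np.load(f+'.npz'); im,K,T=d['im'],d['K'],d['T']
    Ti=np.linalg.inv(T); p=Ti@[O[0],O[1],40,1]; uv=(K@p[:3])[:2]/p[2]; u,v=uv.round().astype(int)
    w=28; s=im[v-w:v+w,u-w:u+w]; hs=cv2.cvtColor(s,cv2.COLOR_RGB2HSV).astype(int)
    m=(hs[...,0]>9)&(hs[...,0]<28)&(hs[...,1]>70)&(hs[...,2]>90)
    print(f,(u,v))
    for r,c in np.argwhere(m):
        b=brk(K,T,(r+v-w,c+u-w),30)
        if np.hypot(*b)<19: print('  ',r+v-w,c+u-w,s[r,c],b.round(1),brk(K,T,(r+v-w,c+u-w),58).round(1))
    tiles.append(cv2.resize(s,(390,290) if 0 else (264,264),interpolation=2))
tiles.append(tiles[-1]*0)
save('mix',np.vstack([np.hstack(tiles[:3]),np.hstack(tiles[3:])]))
```

```text
wrist4 (np.int64(315), np.int64(198))
   180 324 [108  96  77] [11.6 10.6] [12.9 17.5]
   180 325 [119 104  82] [12.4 10.3] [13.6 17.3]
   181 325 [117 101  79] [12.2  9.5] [13.4 16.5]
   181 326 [121 104  80] [13.   9.2] [14.2 16.3]
   205 318 [105  86  73] [-0.1 -9.9] [ 2.3 -0.9]
w2 (np.int64(314), np.int64(241))
   228 327 [130 114  90] [12.7  9.4] [11.4 20.9]
   229 327 [131 113  89] [12.7  8.3] [11.4 19.9]
   229 328 [136 117  89] [13.7  8.3] [12.4 19.9]
   230 327 [131 114  90] [12.7  7.2] [11.5 18.9]
   230 328 [140 118  81] [13.7  7.2] [12.4 18.9]
   230 329 [133 116  93] [14.7  7.2] [13.3 18.9]
   231 327 [122 108  87] [12.7  6.2] [11.5 17.9]
   231 328 [137 115  81] [13.7  6.2] [12.4 17.9]
   231 329 [131 111  82] [14.7  6.1] [13.3 17.9]
   232 328 [120 103  81] [13.7  5.1] [12.4 16.9]
   232 329 [115 101  80] [14.7  5.1] [13.3 16.9]
w1 (np.int64(346), np.int64(243))
   225 354 [117 103  84] [12.  10.6] [12.  22.3]
   226 354 [115 101  82] [11.7  9.6] [11.7 21.4]
   226 355 [127 108  77] [12.6  9.3] [12.5 21.2]
   226 356 [129 113  89] [13.5  9. ] [13.3 20.9]
   227 355 [123 108  84] [12.4  8.3] [12.3 20.3]
   227 356 [128 107  72] [13.3  8. ] [13.1 20. ]
   227 357 [128 110  84] [14.2  7.7] [13.9 19.8]
   228 356 [121 102  76] [13.  7.] [12.9 19.1]
   228 357 [128 105  71] [13.9  6.8] [13.7 18.9]
   228 358 [117 101  79] [14.8  6.5] [14.5 18.6]
   229 357 [119 101  74] [13.6  5.8] [13.4 18. ]
   230 357 [101  91  73] [13.4  4.8] [13.2 17.1]
   246 352 [128 112  89] [ 4.3 -9.9] [5.  3.8]
side0 (np.int64(325), np.int64(192))
   195 325 [131 100  62] [-0.7 -1.6] [21.  31.7]
   195 326 [189 154  80] [-2.7 -0.6] [19.1 32.7]
   195 327 [153 134 106] [-4.6  0.5] [17.2 33.7]
   196 324 [119  98  82] [3.3 0.6] [24.7 33.9]
   196 325 [174 131  64] [1.3 1.7] [22.9 34.9]
   196 327 [232 200 108] [-2.6  3.8] [19.1 36.9]
top0 (np.int64(334), np.int64(226))
   227 333 [194 181  92] [-1.   2.7] [-3.5  3.8]
```

View pics/mix.png

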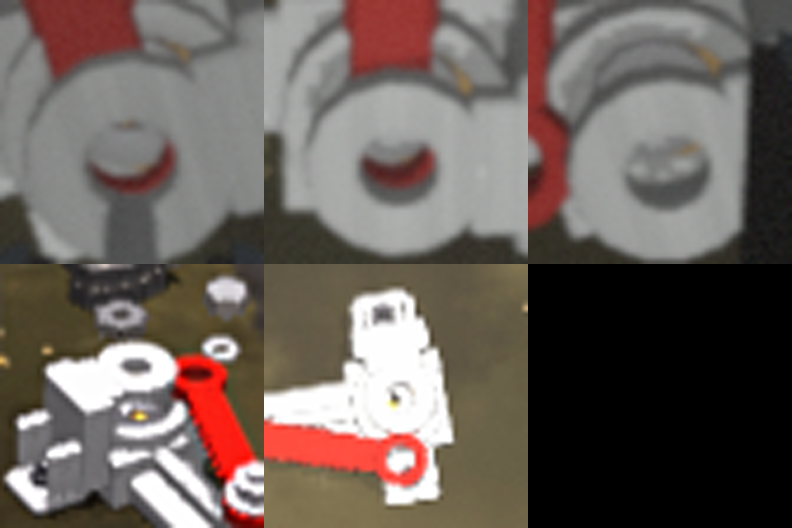

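Run:
```python
from h import *
O=np.array([518.3,135.6]); yaw=.178; ex=np.array([np.cos(yaw),np.sin(yaw)]); ey=np.array([-ex[1],ex[0]])
def brk(K,T,rc,z): p=at_z(K,T,rc,z)[:2]-O; return np.array([p@ex,p@ey])
d=np.load('w1.npz'); K,T=d['K'],d['T']
f=lambda t,z: brk(K,T,(215+t[1]/4.714,318+(t[0]-528)/4.714),z).round(1)
print('bore',f((669,170),58)); print('steel edge',[f(t,35) for t in [(600,75),(620,55),(645,45),(680,48),(700,60),(712,70)]])
print('rim outer edge z36',[f(t,36) for t in [(560,70),(600,30),(650,15),(700,20)]])
g=cv2.cvtColor(d['im'],cv2.COLOR_RGB2GRAY); print('w1'); print(g[216:234,326:362]); print(g[242:262,336:362])
t=np.load('top0.npz'); print('top'); 
for r in range(220,234): print(r,[tuple(int(q) for q in v) for v in t['im'][r,329:340]])
print(brk(t['K'],t['T'],(226,334),58),brk(t['K'],t['T'],(226,334),30))
```

```text
bore [0.3 0.2]
steel edge [array([-8.1, 12.8]), array([-3.1, 15.7]), array([ 2.2, 16.2]), array([ 8.6, 13.5]), array([11.7,  9.9]), array([13.4,  7.1])]
rim outer edge z36 [array([-15.3,  16.6]), array([-5.4, 22.3]), array([ 4.9, 22.4]), array([13.9, 18.5])]
w1
[[109 116 117 117 117 115 100  92  90  84  83  82  85  88  92 103 106 111
  110 109 108 105 102 102 102  99  92  88  86  86  94 105 113 121 126 127]
 [143 142 135 122 114 102  88  81  86  84  91  97 105 112 126 137 142 148
  145 146 144 143 138 138 136 134 124 112 103  93  86  86  91 101 112 122]
 [151 135 121 104  91  85  87  93  99 108 116 131 141 150 157 159 162 160
  161 159 160 160 158 158 157 158 154 146 134 119 105  93  87  89  98 113]
 [142 121 100  89  83  86  94 119 134 144 153 157 158 157 159 157 158 156
  158 158 160 161 162 164 164 164 163 159 153 144 128 115 103  91  90  96]
 [118  99  87  83  91 107 128 146 158 159 158 157 153 143 139 138 137 138
  137 140 143 154 157 156 156 155 158 157 155 145 134 127 119 111 102  93]
 [ 90  82  85  93 114 136 153 161 162 154 144 139 135 132 129 128 127 127
  128 127 132 135 1
[... 6066 characters left out ...]
54), (254, 254, 254), (254, 254, 254), (254, 254, 254), (254, 254, 254)]
231 [(236, 235, 234), (254, 253, 253), (254, 254, 254), (254, 254, 254), (254, 254, 254), (254, 254, 254), (254, 254, 254), (254, 254, 254), (254, 254, 254), (254, 254, 254), (253, 253, 253)]
232 [(233, 231, 229), (235, 234, 232), (253, 253, 253), (253, 253, 253), (254, 254, 254), (254, 254, 254), (254, 254, 254), (254, 254, 254), (254, 253, 253), (252, 252, 252), (242, 242, 241)]
233 [(254, 254, 254), (251, 251, 250), (224, 221, 219), (221, 191, 187), (250, 243, 243), (251, 250, 249), (252, 248, 248), (248, 233, 232), (235, 219, 217), (209, 188, 186), (254, 254, 254)]
[-1.46677135  0.99798077] [ 1.08663532 -0.1368891 ]
```

From w1, the steel washer's edge fits a 13 mm circle centred near bracket (+1,+3.3), so its offset is roughly along +y. The brass shows toward +x, about 15° up. I'll probe the steel bore there first.

Request:
play_rows:
  steps:
    - [0, 0, 0, 0, 0, -3, 1]
    - [0, 0, 0, 2, -0.3, 0, 1]
    - [0, 0, 0, 2, -0.3, 0, 1]
    - [0, 0, 0, 0, 0, 1.5, 1]
    - [0, 0, 0, 0, 0, 1.5, 1]
    - [0, 0, 0, 0, 0, 0, 1]
    - [0, 0, 0, 0, 0, 0, 1]

```text
time_s: 15.12
eef_pos: [518.5, 139.3, 96.9]
tool_rot: [0.749, 0.662, -0.0, -0.0]
wrist_force: [-0.3, -0.1, -0.9]
opening: 0.185
gripper_force: 25.0
```

Request:
play_rows:
  steps:
    - [0, 0, 0, 0, 0, 1, 1]
    - [0, 0, 0, 0, 0, 1, 1]
    - [0, 0, 0, -0.7, 1, 0, 1]
    - [0, 0, 0, -0.6, 1, 0, 1]
    - [0, 0, 0, -0.6, 1, 0, 1]
    - [0, 0, 0, 0, 1, 0, 1]
    - [0, 0, 0, 0, 0, 0, 1]
    - [0, 0, 0, 0, 0, 0, 1]

```text
time_s: 16.12
eef_pos: [522.3, 137.0, 94.9]
tool_rot: [0.749, 0.662, -0.0, 0.0]
wrist_force: [-0.3, 0.5, -0.5]
opening: 0.185
gripper_force: 25.0
```

Request:
play_rows:
  steps:
    - [0, 0, 0, 0, 0, 1.2, 1]
    - [0, 0, 0, 0, 0, 1, 1]
    - [0, 0, 0, 0, 0, 0.7, 1]
    - [0, 0, 0, 0, 0, 0, 1]
    - [0, 0, 0, 0, 0, 0, 1]

```text
time_s: 16.75
eef_pos: [522.2, 137.0, 92.0]
tool_rot: [0.749, 0.662, -0.0, -0.0]
wrist_force: [-0.6, 0.0, -1.5]
opening: 0.189
gripper_force: 25.0
```

Request:
play_rows:
  steps:
    - [0, 0, 0, 0, 0, 1, 1]
    - [0, 0, 0, 0, 0, 1, 1]
    - [0, 0, 0, -0.5, -0.9, 0, 1]
    - [0, 0, 0, -0.5, -0.9, 0, 1]
    - [0, 0, 0, -0.6, -0.8, 0, 1]
    - [0, 0, 0, -0.5, -0.8, 0, 1]
    - [0, 0, 0, 0, 0, 0, 1]
    - [0, 0, 0, 0, 0, 0, 1]

```text
time_s: 17.75
eef_pos: [518.6, 135.3, 90.0]
tool_rot: [0.749, 0.662, -0.0, -0.0]
wrist_force: [-0.6, 0.4, -0.2]
opening: 0.184
gripper_force: 25.0
```

Request:
play_rows:
  steps:
    - [0, 0, 0, 0, 0, 1, 1]
    - [0, 0, 0, 0, 0, 1, 1]
    - [0, 0, 0, 0, 0, 1, 1]
    - [0, 0, 0, 0, 0, 0, 1]
    - [0, 0, 0, 0, 0, 0, 1]

```text
time_s: 18.38
eef_pos: [518.6, 135.3, 87.0]
tool_rot: [0.749, 0.662, -0.0, 0.0]
wrist_force: [0.3, -0.5, -0.6]
opening: 0.186
gripper_force: 25.0
```

Request:
play_rows:
  steps:
    - [0, 0, 0, 0, 0, 1, 1]
    - [0, 0, 0, 0, 0, 1, 1]
    - [0, 0, 0, 0, 0, 1, 1]
    - [0, 0, 0, 0, 0, 1, 1]
    - [0, 0, 0, 0, 0, 1, 1]
    - [0, 0, 0, 0, 0, 0, 1]

```text
time_s: 19.12
eef_pos: [518.6, 135.3, 81.9]
tool_rot: [0.749, 0.662, -0.0, -0.0]
wrist_force: [-0.5, 1.6, -1.5]
opening: 0.188
gripper_force: 25.0
```

Request:
play_rows:
  steps:
    - [0, 0, 0, 0, 0, 1, 1]
    - [0, 0, 0, 0, 0, 1, 1]
    - [0, 0, 0, 0, 0, 1, 1]
    - [0, 0, 0, 0, 0, 1, 1]
    - [0, 0, 0, 0, 0, 1, 1]
    - [0, 0, 0, 0, 0, 1, 1]
    - [0, 0, 0, 0, 0, 0, 1]

```text
time_s: 20.0
eef_pos: [518.6, 135.3, 75.9]
tool_rot: [0.749, 0.662, -0.0, -0.0]
wrist_force: [0.1, 1.9, -1.0]
opening: 0.185
gripper_force: 25.0
```

Request:
play_rows:
  steps:
    - [0, 0, 0, 0, 0, 1, 1]
    - [0, 0, 0, 0, 0, 1, 1]
    - [0, 0, 0, 0, 0, 1, 1]
    - [0, 0, 0, 0, 0, 1, 1]
    - [0, 0, 0, 0, 0, 1, 1]
    - [0, 0, 0, 0, 0, 0, 1]

```text
time_s: 20.75
eef_pos: [518.6, 135.3, 70.9]
tool_rot: [0.749, 0.662, -0.0, -0.0]
wrist_force: [0.3, 3.3, -2.0]
opening: 0.188
gripper_force: 25.0
```

Request:
play_rows:
  steps:
    - [0, 0, 0, 0.3, 0, 0.8, 1]
    - [0, 0, 0, 0, 0, 0.8, 1]
    - [0, 0, 0, 0, 0, 0.8, 1]
    - [0, 0, 0, 0, 0, 0.8, 1]
    - [0, 0, 0, 0, 0, 0.6, 1]
    - [0, 0, 0, 0, 0, 0, 1]

```text
time_s: 21.5
eef_pos: [518.6, 135.6, 67.2]
tool_rot: [0.749, 0.662, -0.0, -0.0]
wrist_force: [-0.4, 2.4, 0.4]
opening: 0.19
gripper_force: 25.0
```

Request:
play_rows:
  steps:
    - [0, 0, 0, 0, 0, 0.5, 1]
    - [0, 0, 0, 0, 0, 0.5, 1]
    - [0, 0, 0, 0, 0, 0, 1]
    - [0, 0, 0, 0, 0, 0, 1]

```text
time_s: 22.0
eef_pos: [518.6, 135.7, 66.6]
tool_rot: [0.749, 0.662, 0.0, 0.0]
wrist_force: [-3.3, 1.3, 9.3]
opening: 0.186
gripper_force: 25.0
```

Request:
play_rows:
  steps:
    - [0, 0, 0, 0, 0, 0, 0.6]
    - [0, 0, 0, 0, 0, 0, 0.6]
    - [0, 0, 0, 0, 0, 0, 0.6]
    - [0, 0, 0, 0, 0, 0, 0.6]
    - [0, 0, 0, 0, 0, -15, 0.5]
    - [0, 0, 0, 0, 0, -40, 0.5]
    - [0, 0, 0, 0, 0, -40, 0.5]
    - [0, 0, 0, 0, 0, -20, 0.5]
    - [0, 0, 0, 0, 0, 0, 0.5]
    - [0, 0, 0, 0, 0, 0, 0.5]

```text
time_s: 23.25
eef_pos: [518.2, 135.5, 181.0]
tool_rot: [0.749, 0.662, -0.0, -0.0]
wrist_force: [-0.2, -1.0, -0.3]
opening: 0.501
gripper_force: 0.0
```

Run:
```python
from h import *
o=status.get_obs(); print(o['eef_pos'],o['wrist_force'],o['opening'])
tl=[]
for c in ['side','wrist']:
    K,T=campose(c); im,D=get_image(c); P=cloud(K,T,D); x,y,z=P[...,0],P[...,1],P[...,2]
    r=np.hypot(x-518.5,y-135.6); m=(r<8)&(z>70)&(z<95); print(c,'head z',np.percentile(z[m],[50,90]) if m.any() else None,P[m].mean(0) if m.any() else '')
    m=(r>13)&(r<18)&(abs(z-58)<4)&(D>0); print('lug z',np.median(z[m]))
    Ti=np.linalg.inv(T); p=Ti@[518.5,135.6,55,1]; u,v=((K@p[:3])[:2]/p[2]).astype(int)
    tl.append(cv2.resize(im[v-40:v+40,u-40:u+40],(400,400),interpolation=2))
    for n in ['pin_seat','pin']:
        for q in spot_point(n,c)[:3]: print(n,round(q['p'],2),at_z(K,T,q['centre'],58 if n!='pin' else 3).round(1))
save('end',np.hstack(tl))
```

```text
[518.22457002 135.53437954 180.96673101] [-0.24569664 -1.03095257 -0.34162867] 0.5008666249561508
side head z [81.01876768 83.27675975] [518.5548771  138.2155233   79.40051959]
lug z 57.9163775664893
pin_seat 0.94 [578.  308.3  58. ]
pin_seat 0.65 [506.6 128.   58. ]
pin_seat 0.44 [559.5 209.1  58. ]
pin 0.69 [596.3 336.3   3. ]
pin 0.22 [685.3 167.8   3. ]
wrist head z [81.81575341 82.68738631] [518.77275964 136.31956472  81.27781706]
lug z 57.69783153752394
pin 0.76 [517.  137.6   3. ]
```

View pics/end.png

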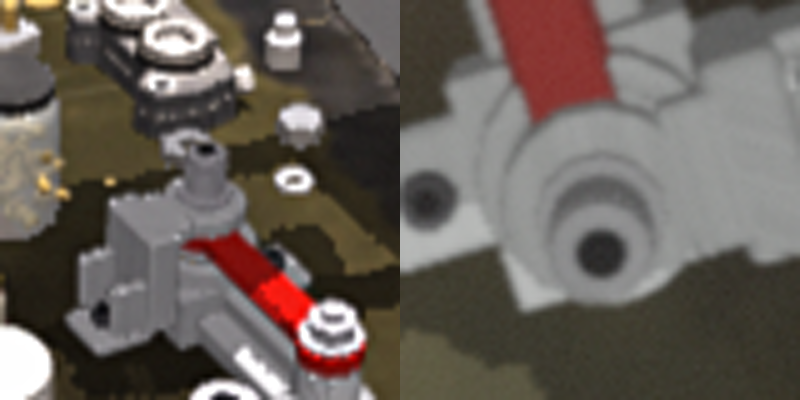

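The pin stands in the fork with its flange on the lug, head top at about 82 mm as expected. The link is in place and the gripper is clear.

```bash
python3 -c "
from cell import workorder; print(workorder.hand_in())"
```

```text
the job is handed in; nothing more can be done
None
```

The job is handed in: the link is in the fork and the pin is seated through both lugs, the link's eye and both washers, with its flange down on the fork (head top measured at about 82 mm, as expected), done in about 24 s with no wrist reading above about 19 N.

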